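# Turn the tumbler stand dish up and set the cup in it

## Task

The square tumbler stand was left upside down on the glass shelf to dry. Turn it over by tipping it up on edge against the tiled splashback, then lower it, not letting it drop, until it lies dish up on the glass, and set the cup upright and centred in its dish so that its rounded bottom seats fully. Leave both standing free, and do not knock over or push away the other toiletries.

Things in the scene. Friction and masses are not known exactly. Their poses are not given: they have to be found in the camera images.
- shelf: fixed clear glass shelf, 320 mm (its x) by 680 mm (its y), glass 10 mm thick on chrome standoffs; origin on the counter under its middle, top of the glass 50 mm above the origin. A thin chrome gallery rail stands 36 mm high along its far (+x) edge. It differs in place and is turned by up to 0.12 rad from one start to the next
- splashback: fixed upright white-tiled wall strip at the shelf's +y end, turned with the shelf: 320 mm long (its x), 12 mm thick, top 62 mm above the glass. Origin: on the tiled face that looks over the shelf (towards its own -y), at the height of the glass, mid-length. The glass lies on its -y side; behind it (+y) there is free space
- stand_mid (a point): centre of the tumbler stand: plain square stoneware slab 112 x 112 x 17 mm, 0.3 to 0.5 kg, too wide to grip while flat. Its +z face has a round conical dish (mouth 62 mm, 13 mm deep, 35 degree slope); the -z face has four rubber feet 2 mm high. x, y along its sides. Starts dish down (z down), flat on the glass, 10 to 140 mm from the splashback, up to 0.35 rad out of line with it
- stand_dish (a point): point at the middle of the dish's mouth, level with the stand's dish face, 8.5 mm from stand_mid along z; same axes
- stand: the tumbler stand again: origin at the middle of its underside, level with the bottom of its feet, 10.5 mm from stand_mid, z out of the dish face. Its sides are square and matt, so that a fingertip pressed on one does not slip. Stood on edge flat against the splashback it stays up by itself; leaning more than about 0.1 rad towards the shelf it falls back
- cup_mid (a point): white porcelain cup without handle, 62 mm outer diameter with straight sides from 20 mm up, 90 mm tall, open top, about 0.15 to 0.25 kg, standing upright on the shelf. Its bottom is rounded (34 mm radius) with a flat foot 26 mm across. Point: on its axis, 45 mm above the foot; z along the axis, up
- cup_foot (a point): the middle of the cup's flat foot, 45 mm below cup_mid; z along the cup's axis. When the cup is fully seated the foot lies about 12 mm below stand_dish
- brush_holder: bystander: chrome toothbrush holder with clip-on lid, 55 mm across, 96 mm high with brushes to 176 mm; origin under its middle, z up
- soap_box: bystander: pink plastic soap box, 70 by 102 mm, 38 mm high; origin under its middle
- hairbrush: bystander: black hairbrush lying bristles up, 194 mm long (its x), 46 mm wide, 30 mm high; origin at the glass, where head and handle meet
- mirror: bystander: round mirror 100 mm across on a swivel stand, 160 mm high, foot 72 mm across; origin under its foot, z up
- lotion: bystander: white pump bottle, 48 mm across, 140 mm high; origin under its middle, z up
- nail_brush: bystander: wooden nail brush, 40 by 88 mm, 32 mm high; origin under its middle
There are look-alikes about, which are no part of the job. Of the things shaped like the stand, the concrete one is meant.

How it is judged:
By the outcome, as a careful person would: the job done as asked, in the order asked, and still so for the second after the job is handed in, with the robot touching nothing.
It also fails if it takes over 72 s, if anything falls off the work surface, if the arm or the gripper's body presses on something with over 40 N, if the wrist force passes 120 N, or if a joint passes its speed limit or range.

## Robot

A 6-joint arm with a two-finger parallel gripper is mounted at the origin on the work surface. World frame = base frame: x ahead of the robot, y to its left, z up, the work surface at z = 0. Lengths are in m, angles in rad, forces in N, time in s.
With the tool pointing down it reaches from about 0.325 to 0.775 m from the base axis. Payload 9.3 kg.
Tool frame: the origin (TCP) lies at the very end of the fingers, on their centre line; the grasp point (between the pads) lies arm.grip_point_offset behind it (arm.grip_point_offset is the distance from the TCP to the grasp point, in m); z points along the fingers, y is the line along which they close (so a half turn about z gives the same grasp; the last joint's range is limited). The gripper opens to 85 mm and grips with 20 to 120 N. Pads are 22 mm wide; open, the fingers measure 114 mm over their backs; the gripper's body (76 mm by 85 mm) begins 54 mm behind the grasp point. The pads swing forward as they close: fully open they stand 13 mm farther back than shut.
Start: joints at [-1.484, 0.259, 0.021, 1.334, 0, 1.418], TCP at [0.131, -0.534, 0.231] pointing down, gripper open.
Joint ranges: [-3.04, 3.04], [-0.91, 1.82], [-1.04, 1.36], [-1.92, 1.95], [-1.52, 1.45], [-3.14, 3.14]. Speed limits (rad/s): [2.22, 2.22, 2.79, 3.14, 3.14, 3.14].

## Interface

Orientations are given as a 3x3 rotation matrix whose columns are the frame's x, y, z axes.
In Python, from station import arm, viewer gives the robot as it stands. The module is installed in compiled form; this text tells all that it offers.
- The arm moves only by the tool step_arm, never from a script. Its argument "plan" is a list of rows, each a list of 7 numbers: the gripper command: -1 is shut, 1 is fully open, values between are in proportion, then the shift along the tool's x, y, z each as a share of 1000 mm, from -1 to 1, then the turn, a rotation vector about the tool's x, y, z each as a share of 45 degrees, from -1 to 1. In form: [[grip, tx, ty, tz, rx, ry, rz], ...]. A call has 1 to 20 rows; each row is the pose to reach, as a shift and turn from the pose commanded when the call began, along the tool's axes at that moment; what a row does not reach only later rows make up. A row lasts 1/10 s, in which the tool goes at most 50 mm and 8.59 degrees, less where a joint would pass 70% of its speed; a pose out of reach is approached as far as the arm can. A call with a number of a shift or a turn outside -1 to 1 is refused whole. A call with a gripper value outside its range is refused whole. The fingers move at their own pace and stop on an object; "force" is the grip in N (left out, the last holds). Time passes only in rows, so rows that repeat a pose let the fingers close. It gives the time, the measured TCP pose, the force, the opening and the grip force at its end, in the units of the state.
- arm.sense(): the state, without advancing time (a new reading comes with each control period).
- viewer.get_image(name): name is "side" or "top"; returns a dict with "frame" (384x512x3 uint8, red, green, blue), "camera_matrix" (3x3 intrinsics, pixels), "world_from_camera" (4x4, takes a point from camera to world coordinates). Camera axes: x right, y down, z forward; pixel columns grow to the right and rows downward; lengths in m; the calibration is good to about 2 mm. A picture is of the moment at which its call begins. There is no depth.
- arm.close_job(): hands the job in; it is judged then, once.
The state is a dict: "time": time; "joint_pos": joint angles; "qd": joint speeds; "tau": joint torques, N m; "position": TCP position; "eef_rot": TCP orientation; "wrist_force": force on the tool from outside, world axes, zero at the start; "moment": the same for the moment, N m; "gripper_width": opening from 0.0 (shut) to 1.0 (fully open); "grasp_force": force on a finger pad.
Only numpy, scipy, OpenCV 4.12 (cv2) and the standard library are available. Lean on these libraries where they do the work, as an engineer would, in place of code of your own. Each camera call takes 0.05 s, during which the arm holds its last target. There are 200 camera calls.

## Working session

There is one attempt and no reset: what is moved stays moved. The work goes in short steps, Python scripts to look and compute and a tool call to move; the robot and the scene stay as the last step left them, time stands still between calls to the robot, and variables do not carry over. Pictures are saved under pics/ and viewed, at most 10 in all, crops included, and the job is handed in when it is done.

Besides the shell and the picture viewer there is one more tool, called after ">>>" by a JSON object that holds its "op" and its "data". step_arm: Moves the arm, as the interface text tells. Shift numbers are shares of 1000 mm and turn numbers shares of 45 degrees, none past 1 either way. Its arguments: {"type":"object","properties":{"plan":{"type":"array","items":{"type":"array","items":{"type":"number","minimum":-1,"maximum":1}}},"force":{"type":"number"}},"required":["plan"]}

```bash
mkdir -p pics
cat > h.py <<'E'
import numpy as np, cv2
from station import arm, viewer
def cam(n):
    d=viewer.get_image(n); return d["frame"],np.array(d["camera_matrix"]),np.array(d["world_from_camera"])
def ray(K,T,uv):
    d=T[:3,:3]@np.linalg.inv(K)@np.array([uv[0],uv[1],1.]); return T[:3,3],d
def onz(K,T,uv,z):
    o,d=ray(K,T,uv); return o+d*(z-o[2])/d[2]
def px(K,T,p):
    q=np.linalg.inv(T)@np.append(p,1); q=K@q[:3]; return q[:2]/q[2]
def save(n,im): cv2.imwrite("pics/"+n,im[:,:,::-1])
E
python3 - <<'E'
from h import *
a,K,T=cam("top"); b,K2,T2=cam("side")
save("t0.png",cv2.resize(a,(800,600))); save("s0.png",cv2.resize(b,(800,600)))
np.set_printoptions(precision=3,suppress=True)
print(K,T,K2,T2,sep="\n"); print(arm.sense(), arm.grip_point_offset)
E
```

```text
[[369.801   0.    261.852]
 [  0.    369.801 190.771]
 [  0.      0.      1.   ]]
[[ 0.017 -0.987  0.16   0.318]
 [-1.    -0.018 -0.008 -0.046]
 [ 0.011 -0.16  -0.987  1.183]
 [ 0.     0.     0.     1.   ]]
[[384.558   0.    257.738]
 [  0.    384.558 188.72 ]
 [  0.      0.      1.   ]]
[[-0.82  -0.349  0.454 -0.025]
 [-0.573  0.48  -0.665  0.682]
 [ 0.014 -0.805 -0.593  0.771]
 [ 0.     0.     0.     1.   ]]
{'time': 0.1, 'joint_pos': array([-1.484,  0.259,  0.021,  1.334, -0.   ,  1.418]), 'qd': array([ 0.   , -0.001,  0.001, -0.   , -0.001, -0.001]), 'tau': array([  0.003, -55.67 ,  34.507,   0.012,  -0.   ,  -0.   ]), 'position': array([ 0.131, -0.534,  0.231]), 'eef_rot': array([[ 0.971,  0.237, -0.   ],
       [ 0.237, -0.971,  0.001],
       [ 0.   , -0.001, -1.   ]]), 'wrist_force': array([ 0.318, -0.002, -0.275]), 'moment': array([-0.011,  0.05 ,  0.031]), 'grasp_force': 0.0, 'gripper_width': 1.001910531521432} 0.0187
```

View pics/t0.png

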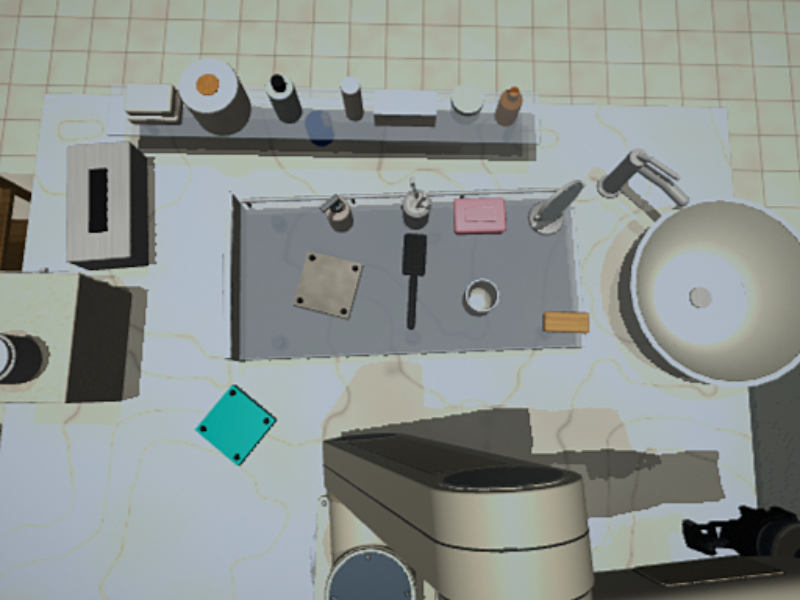

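View pics/s0.png

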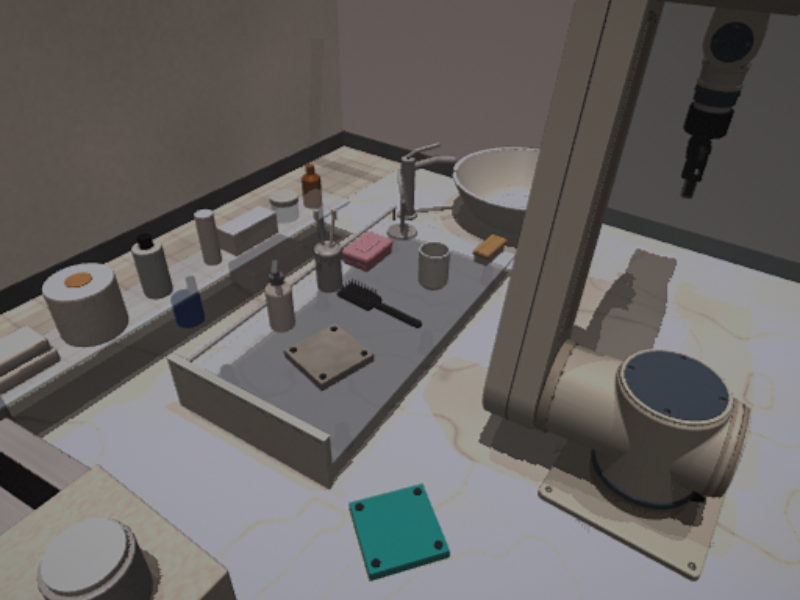

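Candidates (800x600 top view): concrete slab on the glass at (328,285), and the teal slab on the counter at (236,424). The concrete one is meant. The cup is the white one on the shelf at (481,296). The white cylinder at (5,355) is off the shelf. The splashback runs from (234,195) to (236,357), with the lotion at (338,208) and the hairbrush at x≈412.

```bash
cat >> h.py <<'E'
np.set_printoptions(precision=4,suppress=True)
def slab(img,box,lo=12,v0=70):
    x0,x1,y0,y1=box; c=img[y0:y1,x0:x1]
    d=c[:,:,0].astype(int)-c[:,:,2]
    m=((d>lo)&(c[:,:,0]>v0)).astype(np.uint8)
    m=cv2.morphologyEx(m,cv2.MORPH_CLOSE,np.ones((5,5)))
    cs,_=cv2.findContours(m,cv2.RETR_EXTERNAL,cv2.CHAIN_APPROX_NONE)
    k=max(cs,key=cv2.contourArea); return k[:,0]+[x0,y0]
E
python3 - <<'E'
from h import *
a,K,T=cam("top"); b,K2,T2=cam("side")
k=slab(a,(175,245,150,212))
P=np.array([onz(K,T,p,0.067)[:2] for p in k])
r=cv2.minAreaRect((P*1000).astype(np.float32)); print("top slab",r, cv2.boxPoints(r))
k2=slab(b,(175,250,200,255))
P2=np.array([onz(K2,T2,p,0.067)[:2] for p in k2])
r=cv2.minAreaRect((P2*1000).astype(np.float32)); print("side slab",r)
v=a.copy(); cv2.drawContours(v,[k.reshape(-1,1,2)],-1,(255,0,0),1)
w=b.copy(); cv2.drawContours(w,[k2.reshape(-1,1,2)],-1,(255,0,0),1)
save("c0.png",np.hstack([cv2.resize(v[110:240,130:350],None,fx=2.5,fy=2.5),cv2.resize(w[140:310,100:200],(int(100*325/170),325))]))
c2=cv2.resize(v[110:240,130:390],(780,390),interpolation=cv2.INTER_CUBIC); c3=cv2.resize(w[100:310,100:350],(476//2*1,200))
save("c1.png",c2)
save("c2.png",cv2.resize(w[110:310,90:350],(780,600),interpolation=cv2.INTER_CUBIC))
E
```

```text
top slab ((523.7518310546875, 105.52433776855469), (110.09983825683594, 110.49345397949219), 76.93854522705078) [[457.4934  64.3842]
 [565.1282  39.4131]
 [590.0103 146.6645]
 [482.3755 171.6356]]
side slab ((524.969970703125, 105.96974182128906), (111.35311889648438, 111.07732391357422), 76.85728454589844)
```

View pics/c1.png

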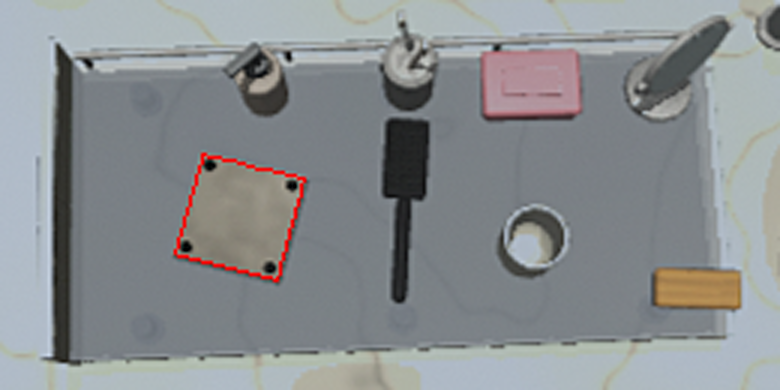

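View pics/c2.png

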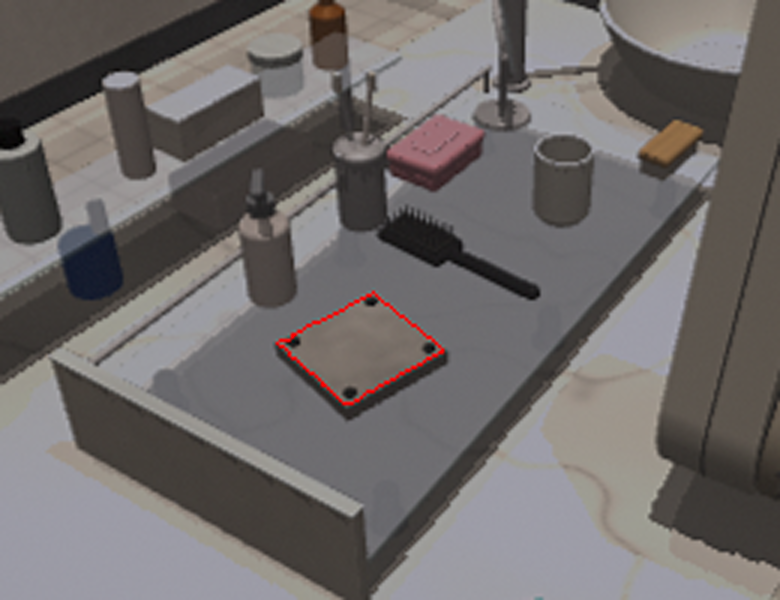

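The concrete slab (feet up) outline fits in both views: about 111 mm square, centres within 1.5 mm of each other. Next I measure the splashback, cup and lotion.

Run:
```python
from h import *
a,K,T=cam("top"); b,K2,T2=cam("side")
g=cv2.cvtColor(a,cv2.COLOR_RGB2GRAY).astype(int)
# dark inner face of wall: left edge = top edge (z=.112), right = glass line (z=.05)
L=[];R=[]
for v in range(138,222,2):
    r=g[v,140:165]; d=np.diff(r)
    i=d.argmin(); j=i+1+d[i+1:i+10].argmax(); L.append((140.5+i,v)); R.append((140.5+j,v))
for n,pts,z in(("top",L,.112),("bot",R,.05)):
    P=np.array([onz(K,T,p,z)[:2] for p in pts])
    for _ in range(3):
        c=np.polyfit(P[:,0],P[:,1],1); e=abs(P[:,1]-np.polyval(c,P[:,0])); P=P[e<max(.003,np.median(e)*2)]
    print(n,"y=%.4f*x+%.4f"%tuple(c),len(P),P[:,0].min(),P[:,0].max(),"resid",e.mean())
# side: outer top edge
for p in((55,355),(362,512),(80,350),(362,503)): print("side top edge",onz(K2,T2,(90+p[0]/3,110+p[1]/3),.112)[:2])
print("cup rim top",onz(K,T,(308.3,189),.14)[:2],"side",onz(K2,T2,(277.7,160.3),.14)[:2])
# cup rim from top by bright blob
print("lotion base side",onz(K2,T2,(180.5,207.5),.05)[:2],"shoulder",onz(K2,T2,(90+268/3,110+217/3),.15)[:2], "top view",onz(K,T,(130+264/3,110+85/3),.14)[:2])
for n,p,z in(("hb head",(407,120),.08),("hb tip",(398,302),.07),("soap",(482,117),.088)): print(n,onz(K,T,(130+p[0]/3,110+p[1]/3),z)[:2])
```

```text
top y=0.0594*x+0.2510 42 0.3995255099489321 0.6446922656744909 resid 0.0006094608132243102
bot y=0.0466*x+0.2591 42 0.40453022517971066 0.6640053480810117 resid 0.0006648178216007016
side top edge [0.6875 0.3014]
side top edge [0.3693 0.2796]
side top edge [0.6756 0.2852]
side top edge [0.3748 0.2732]
cup rim top [ 0.4942 -0.1871] side [ 0.4931 -0.1833]
lotion base side [0.6581 0.0839] shoulder [0.6435 0.0886] top view [0.6393 0.0764]
hb head [ 0.6235 -0.0643]
hb tip [ 0.437  -0.0583]
soap [ 0.626  -0.1406]
```

Everything fits the sizes given. The wall face is y ≈ 0.053x + 0.255, the cup is at about (0.494, -0.185), and the lotion is clear at x ≈ 0.65.

Plan:
1. Square the slab to the wall with two half-open fingertips.
2. Tip it up by pressing on its side.
3. Grip the top, back off, turn it 180° and stand it against the wall again.
4. Lower it by pressing on the side, then place the cup.

```bash
cat >> h.py <<'E'
from scipy.spatial.transform import Rotation as Ro
import json
U=np.array([.9986,.0529,0]);N=np.array([-.0529,.9986,0]);Z=np.array([0,0,1.]);P0=np.array([.5,.2815,.05])
def w(u,s,h): return P0+u*U-s*N+h*Z
def usv(p): d=np.asarray(p)-P0; return np.array([d@U,-d@N,d@Z])
def pose(u,s,h,phi=0,mode="N"):   # TCP pose; mode = where tool x points; phi tilts tool z to wall
    z=np.sin(phi)*N-np.cos(phi)*Z; f=np.cos(phi)*N+np.sin(phi)*Z
    x={"N":f,"-N":-f,"U":U,"-U":-U}[mode]
    return w(u,s,h),np.column_stack([x,np.cross(z,x),z])
def corner(u,s,h,phi=0,mode="N",d=.006): # TCP pose putting wall-side tip corner at s,h
    p,R=pose(u,s,h,phi,mode); f=np.cos(phi)*N+np.sin(phi)*Z
    return p-.011*f+d*R[:,2],R
def rows(start,poses,grip):
    p0,R0=start
    for p,R in poses:
        t=R0.T@(p-p0); r=Ro.from_matrix(R0.T@R).as_rotvec()/(np.pi/4)
        print([grip]+[float(x) for x in np.round(np.r_[t,r],4)])
def meas(): s=arm.sense(); return np.array(s["position"]),np.array(s["eef_rot"])
def putcmd(P): json.dump([P[0].tolist(),P[1].tolist()],open("cmd.json","w"))
def getcmd(): p,R=json.load(open("cmd.json")); return np.array(p),np.array(R)
E
python3 - <<'E'
from h import *
A=pose(.012,.275,.18); rows(meas(),[A],.2)
B=corner(.012,.270,.006,.08); rows(A,[B],.2); print(B[0])
E
```

```text
[0.2, 0.5133, -0.4322, 0.0013, -0.0004, -0.0005, -1.7621]
[0.2, -0.0055, -0.0, 0.1809, 0.0, 0.1019, -0.0]
[0.5268 0.002  0.0491]
```

>>> {"op": "step_arm", "data": {"plan": [[0.2,0.51,-0.43,0,0,0,-1],[0.2,0.51,-0.43,0,0,0,-1],[0.2,0.51,-0.43,0,0,0,-1],[0.2,0.51,-0.43,0,0,0,-1],[0.2,0.51,-0.43,0,0,0,-1],[0.2,0.51,-0.43,0,0,0,-1],[0.2,0.51,-0.43,0,0,0,-1],[0.2,0.51,-0.43,0,0,0,-1],[0.2,0.51,-0.43,0,0,0,-1],[0.2,0.51,-0.43,0,0,0,-1],[0.2,0.51,-0.43,0,0,0,-1],[0.2,0.51,-0.43,0,0,0,-1],[0.2,0.51,-0.43,0,0,0,-1],[0.2,0.51,-0.43,0,0,0,-1],[0.2,0.51,-0.43,0,0,0,-1]], "force": 60}}

```text
time: 1.8
position: [0.5247, 0.0065, 0.2307]
eef_rot: [[0.516, 0.857, -0.001], [0.857, -0.516, 0.0], [-0.0, -0.001, -1.0]]
wrist_force: [-0.6, -1.0, -1.2]
gripper_width: 0.6
grasp_force: 0.0
```

Run:
```python
from h import *
s=arm.sense(); print(s["time"],s["joint_pos"],s["wrist_force"],s["gripper_width"],meas())
A=pose(.012,.275,.06,.08); B=corner(.012,.270,.006,.08); rows(meas(),[A,B],.2); print(B[0])
```

```text
1.8 [-0.1477  0.2162 -0.0372  1.3182  0.0001  1.9652] [-0.597  -0.9573 -1.2309] 0.5996846648707597 (array([0.5247, 0.0065, 0.2307]), array([[ 0.5159,  0.8566, -0.0008],
       [ 0.8566, -0.5159,  0.0002],
       [-0.0002, -0.0008, -1.    ]]))
[0.2, 0.0018, 0.0011, 0.1207, 0.0293, 0.0988, -0.7573]
[0.2, -0.0027, 0.0042, 0.1815, 0.0293, 0.0988, -0.7573]
[0.5268 0.002  0.0491]
```

>>> {"op": "step_arm", "data": {"plan": [[0.2,0.002,0.001,0.03,0.029,0.099,-0.757],[0.2,0.002,0.001,0.06,0.029,0.099,-0.757],[0.2,0.002,0.001,0.09,0.029,0.099,-0.757],[0.2,0.002,0.001,0.121,0.029,0.099,-0.757],[0.2,0,0.002,0.15,0.029,0.099,-0.757],[0.2,-0.0027,0.0042,0.17,0.029,0.099,-0.757],[0.2,-0.0027,0.0042,0.1815,0.0293,0.0988,-0.7573],[0.2,-0.0027,0.0042,0.1815,0.0293,0.0988,-0.7573]]}}

```text
time: 2.6
position: [0.5252, -0.0007, 0.049]
eef_rot: [[-0.048, 0.999, -0.005], [0.996, 0.048, 0.08], [0.08, -0.001, -0.997]]
wrist_force: [0.2, 0.6, 1.5]
gripper_width: 0.603
grasp_force: 0.0
```

Run:
```python
from h import *
s=arm.sense(); print(s["time"],s["joint_pos"],s["wrist_force"],meas())
putcmd(corner(.012,.270,.006,.08))
rows(getcmd(),[corner(.010,S,.006,.08) for S in(.25,.21,.17,.13,.122)],.2)
```

```text
2.6 [-0.2052  0.3459 -0.3506  0.8953  0.0772  1.3167] [0.2116 0.6463 1.492 ] (array([ 0.5252, -0.0007,  0.049 ]), array([[-0.0478,  0.9988, -0.0049],
       [ 0.9957,  0.0481,  0.0797],
       [ 0.0799, -0.0011, -0.9968]]))
[0.2, 0.0199, -0.002, 0.0016, -0.0, -0.0, 0.0]
[0.2, 0.0598, -0.002, 0.0048, -0.0, -0.0, 0.0]
[0.2, 0.0997, -0.002, 0.008, -0.0, -0.0, 0.0]
[0.2, 0.1396, -0.002, 0.0112, -0.0, -0.0, 0.0]
[0.2, 0.1475, -0.002, 0.0118, -0.0, -0.0, 0.0]
```

>>> {"op": "step_arm", "data": {"plan": [[0.2,0.01,-0.002,0.0008,0,0,0],[0.2,0.02,-0.002,0.0016,0,0,0],[0.2,0.03,-0.002,0.0024,0,0,0],[0.2,0.04,-0.002,0.0032,0,0,0],[0.2,0.05,-0.002,0.004,0,0,0],[0.2,0.06,-0.002,0.0048,0,0,0],[0.2,0.07,-0.002,0.0056,0,0,0],[0.2,0.08,-0.002,0.0064,0,0,0],[0.2,0.09,-0.002,0.0072,0,0,0],[0.2,0.1,-0.002,0.008,0,0,0],[0.2,0.11,-0.002,0.0088,0,0,0],[0.2,0.12,-0.002,0.0096,0,0,0],[0.2,0.13,-0.002,0.0104,0,0,0],[0.2,0.139,-0.002,0.0112,0,0,0],[0.2,0.1435,-0.002,0.0115,0,0,0],[0.2,0.1475,-0.002,0.0118,0,0,0]]}}

```text
time: 4.2
position: [0.5166, 0.1483, 0.0497]
eef_rot: [[-0.05, 0.999, -0.003], [0.996, 0.05, 0.08], [0.08, 0.001, -0.997]]
wrist_force: [0.3, -4.1, 2.2]
gripper_width: 0.597
grasp_force: 1.7
```

Run:
```python
from h import *
s=arm.sense(); print(s["time"],s["wrist_force"],meas()[0],usv(meas()[0]))
putcmd(corner(.010,.122,.006,.08)); print(usv(getcmd()[0]))
a,K,T=cam("top")
k=slab(a,(140,245,140,222))
P=np.array([onz(K,T,p,.067)[:2] for p in k])
r=cv2.minAreaRect((P*1000).astype(np.float32)); print(r,usv([r[0][0]/1000,r[0][1]/1000,0]))
save("t1.png",cv2.resize(a[100:250,120:320],(800,600)))
rows(getcmd(),[corner(.010,S,.006,.08) for S in(.116,.112,.108)],.2)
```

```text
4.2 [ 0.3314 -4.142   2.2155] [0.5166 0.1483 0.0497] [ 0.0096  0.1339 -0.0003]
[ 0.01    0.1325 -0.0009]
((526.6544189453125, 230.99830627441406), (260.6036071777344, 174.93296813964844), 3.9619839191436768) [ 0.0239  0.0518 -0.05  ]
[0.2, 0.006, 0.0, 0.0005, -0.0, -0.0, 0.0]
[0.2, 0.01, -0.0, 0.0008, -0.0, -0.0, 0.0]
[0.2, 0.014, 0.0, 0.0011, -0.0, -0.0, 0.0]
```

View pics/t1.png

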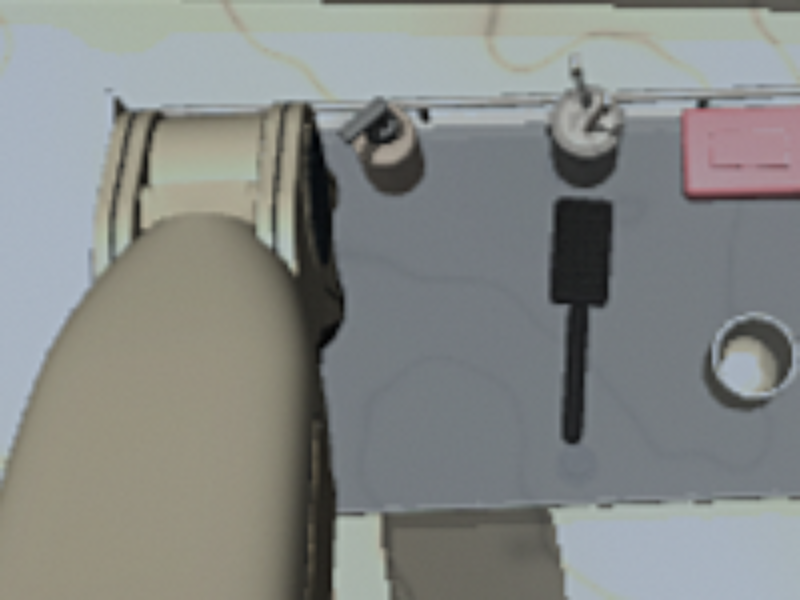

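The arm hides the slab in the top view, and the bystanders are untouched. I continue the push until the force rises.

>>> {"op": "step_arm", "data": {"plan": [[0.2,0.003,0,0.0002,0,0,0],[0.2,0.006,0,0.0005,0,0,0],[0.2,0.01,0,0.0008,0,0,0],[0.2,0.012,0,0.001,0,0,0],[0.2,0.012,0,0.001,0,0,0]]}}

```text
time: 4.75
position: [0.5166, 0.1593, 0.0497]
eef_rot: [[-0.049, 0.999, -0.002], [0.996, 0.049, 0.078], [0.078, 0.001, -0.997]]
wrist_force: [1.7, -6.2, 0.5]
gripper_width: 0.598
grasp_force: 3.3
```

Run:
```python
from h import *
s=arm.sense(); print(s["wrist_force"],s["moment"],usv(meas()[0]))
putcmd(corner(.010,.110,.005,.08)); print(usv(getcmd()[0]))
b,K2,T2=cam("side")
save("s1.png",cv2.resize(b[140:320,90:330],(800,600),interpolation=cv2.INTER_CUBIC))
```

```text
[ 1.71   -6.2464  0.506 ] [-1.4013 -0.3546  0.1205] [ 0.0101  0.1229 -0.0003]
[ 0.01    0.1205 -0.0019]
```

View pics/s1.png

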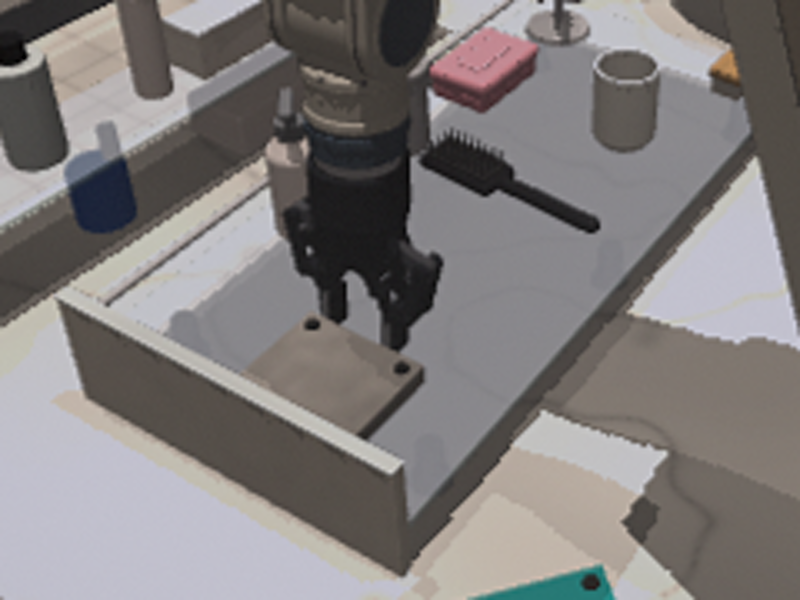

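The slab is square against the wall with both fingertips on its near side. I add preload and start tipping.

```bash
cat >> h.py <<'E'
def tip(th,dl,c=.007,t=.017,L=.112,u=.010,mode="N"):
    phi=.08-.25*th/(np.pi/2)
    s=t*np.sin(th)+(L-dl)*np.cos(th)-c*np.sin(th); h=(L-dl)*np.sin(th)+c*np.cos(th)
    return corner(u,s,h,phi,mode)
E
python3 - <<'E'
from h import *
rows(getcmd(),[tip(0,.008),tip(.05,.008),tip(.1,.008),tip(.15,.008)],.2)
putcmd(tip(.15,.008))
print("corner check",usv(onz(*cam("side")[1:],(217.5,252.5),.067)))
E
```

```text
[0.2, 0.0061, -0.0, -0.0015, -0.0, -0.0, 0.0]
[0.2, 0.0061, -0.0, -0.0068, -0.0, -0.0101, 0.0]
[0.2, 0.0064, -0.0, -0.012, 0.0, -0.0203, 0.0]
[0.2, 0.0069, -0.0, -0.0172, 0.0, -0.0304, 0.0]
corner check [-0.0645  0.1048  0.017 ]
```

>>> {"op": "step_arm", "data": {"plan": [[0.2,0.003,0,-0.0005,0,0,0],[0.2,0.0061,0,-0.0015,0,0,0],[0.2,0.0061,0,-0.0015,0,0,0],[0.2,0.0061,0,-0.0068,0,-0.01,0],[0.2,0.0064,0,-0.012,0,-0.02,0],[0.2,0.0069,0,-0.0172,0,-0.03,0],[0.2,0.0069,0,-0.0172,0,-0.03,0]]}}

```text
time: 5.55
position: [0.5167, 0.1599, 0.0676]
eef_rot: [[-0.046, 0.999, -0.001], [0.998, 0.046, 0.044], [0.044, 0.001, -0.999]]
wrist_force: [2.0, -33.5, 1.1]
gripper_width: 0.598
grasp_force: 16.8
```

Run:
```python
from h import *
s=arm.sense(); print(s["wrist_force"],s["moment"],usv(meas()[0]),usv(getcmd()[0]))
b,K2,T2=cam("side")
save("s2.png",cv2.resize(b[190:290,140:260],(720,600),interpolation=cv2.INTER_CUBIC))
rows(getcmd(),[tip(x,.008) for x in(.2,.25,.3,.35,.4,.45,.5,.55,.6)],.2)
```

```text
[  2.0331 -33.542    1.1091] [-6.9493 -0.5261  0.514 ] [0.0103 0.1223 0.0176] [0.01   0.115  0.0159]
[0.2, 0.0006, 0.0, -0.0051, 0.0, -0.0101, 0.0]
[0.2, 0.0016, 0.0, -0.0101, 0.0, -0.0203, -0.0]
[0.2, 0.0027, 0.0, -0.0151, -0.0, -0.0304, 0.0]
[0.2, 0.0041, 0.0, -0.0199, -0.0, -0.0405, -0.0]
[0.2, 0.0058, 0.0, -0.0246, -0.0, -0.0507, -0.0]
[0.2, 0.0077, 0.0, -0.0292, -0.0, -0.0608, -0.0]
[0.2, 0.0098, 0.0, -0.0336, 0.0, -0.0709, 0.0]
[0.2, 0.0122, 0.0, -0.0379, 0.0, -0.0811, 0.0]
[0.2, 0.0148, 0.0, -0.0421, 0.0, -0.0912, 0.0]
```

View pics/s2.png

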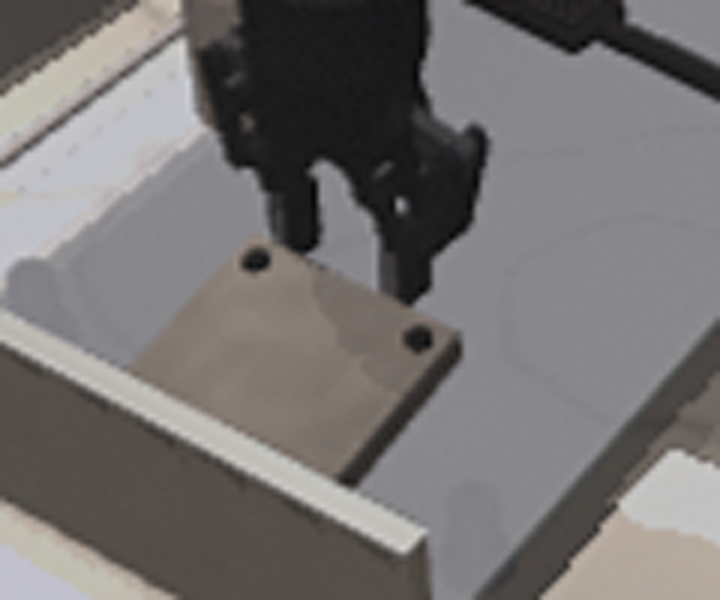

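The slab is lifting: its near corner rose about 7 px, and the force is holding at 33 N. I continue the arc.

>>> {"op": "step_arm", "data": {"plan": [[0.2,0.0006,0,-0.0051,0,-0.01,0],[0.2,0.0014,0,-0.0101,0,-0.02,0],[0.2,0.0024,0,-0.0151,0,-0.03,0],[0.2,0.0037,0,-0.02,0,-0.04,0],[0.2,0.0053,0,-0.0248,0,-0.05,0],[0.2,0.0071,0,-0.0295,0,-0.06,0],[0.2,0.0091,0,-0.034,0,-0.07,0],[0.2,0.0114,0,-0.0384,0,-0.08,0],[0.2,0.014,0,-0.0427,0,-0.09,0]]}}

```text
time: 6.5
position: [0.5162, 0.1719, 0.1121]
eef_rot: [[-0.046, 0.999, 0.004], [0.999, 0.046, -0.025], [-0.025, 0.003, -1.0]]
wrist_force: [0.0, -31.7, 14.6]
gripper_width: 0.6
grasp_force: 17.3
```

Run:
```python
from h import *
s=arm.sense(); print(s["wrist_force"],s["moment"],usv(meas()[0]))
putcmd(tip(.6,.007));print(usv(getcmd()[0]))
b,K2,T2=cam("side"); k=slab(b,(140,245,170,290)); print(cv2.contourArea(k),[tuple(map(int,k[f(k@np.array(d))])) for f,d in((np.argmin,(1,0)),(np.argmax,(1,0)),(np.argmin,(0,1)),(np.argmax,(0,1)))])
rows(getcmd(),[tip(x,.007) for x in(.66,.72,.78,.84,.9,.96,1.02,1.08,1.14,1.2)],.2)
```

```text
[  0.0269 -31.745   14.5624] [-6.4478  0.2544  0.5202] [0.0104 0.1103 0.0621]
[0.01   0.1034 0.0592]
1304.0 [(159, 249), (210, 237), (176, 221), (192, 268)]
[0.2, 0.0031, -0.0, -0.005, 0.0, -0.0122, -0.0]
[0.2, 0.0065, -0.0, -0.0097, 0.0, -0.0243, 0.0]
[0.2, 0.0102, -0.0, -0.0142, -0.0, -0.0365, 0.0]
[0.2, 0.0143, -0.0, -0.0184, -0.0, -0.0486, 0.0]
[0.2, 0.0186, -0.0, -0.0224, -0.0, -0.0608, 0.0]
[0.2, 0.0232, -0.0, -0.026, -0.0, -0.073, 0.0]
[0.2, 0.028, 0.0, -0.0293, -0.0, -0.0851, -0.0]
[0.2, 0.0331, -0.0, -0.0322, 0.0, -0.0973, -0.0]
[0.2, 0.0384, -0.0, -0.0348, -0.0, -0.1094, -0.0]
[0.2, 0.0439, -0.0, -0.0371, 0.0, -0.1216, -0.0]
```

>>> {"op": "step_arm", "data": {"plan": [[0.2,0.003,0,-0.005,0,-0.012,0],[0.2,0.0062,0,-0.0098,0,-0.024,0],[0.2,0.0099,0,-0.0144,0,-0.036,0],[0.2,0.014,0,-0.0187,0,-0.049,0],[0.2,0.0183,0,-0.0228,0,-0.061,0],[0.2,0.0229,0,-0.0265,0,-0.073,0],[0.2,0.0277,0,-0.0299,0,-0.085,0],[0.2,0.0328,0,-0.033,0,-0.097,0],[0.2,0.038,0,-0.0357,0,-0.109,0],[0.2,0.0435,0,-0.038,0,-0.122,0]]}}

```text
time: 7.55
position: [0.5144, 0.2188, 0.1517]
eef_rot: [[-0.047, 0.999, 0.011], [0.992, 0.048, -0.114], [-0.115, 0.006, -0.993]]
wrist_force: [-2.8, -15.6, 29.4]
gripper_width: 0.603
grasp_force: 16.4
```

Run:
```python
from h import *
s=arm.sense(); print(s["wrist_force"],usv(meas()[0]))
putcmd(tip(1.2,.006));print(usv(getcmd()[0]))
b,K2,T2=cam("side"); save("s3.png",cv2.resize(b[150:300,120:280],(640,600),interpolation=cv2.INTER_CUBIC))
rows(getcmd(),[tip(x,.005,t=tt) for x,tt in((1.26,.017),(1.32,.017),(1.38,.0175),(1.44,.018),(1.5,.0185),(1.55,.019))],.2)
```

```text
[ -2.8018 -15.5953  29.365 ] [0.011  0.0634 0.1017]
[0.01   0.0593 0.0966]
[0.2, 0.0051, 0.0, -0.0034, -0.0, -0.0122, 0.0]
[0.2, 0.0109, 0.0, -0.0055, -0.0, -0.0243, 0.0]
[0.2, 0.0163, 0.0, -0.0072, -0.0, -0.0365, 0.0]
[0.2, 0.0219, 0.0, -0.0086, 0.0, -0.0486, -0.0]
[0.2, 0.0276, 0.0, -0.0096, 0.0, -0.0608, 0.0]
[0.2, 0.0323, 0.0, -0.0101, -0.0, -0.0709, 0.0]
```

View pics/s3.png

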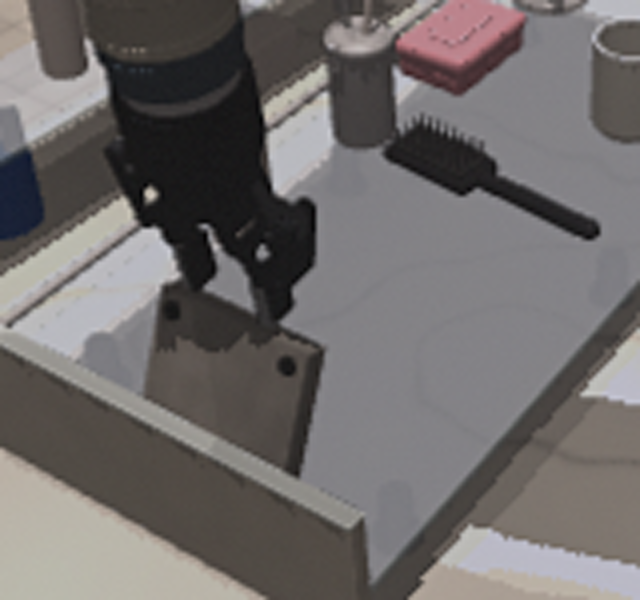

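It is tilted about 70° and both fingertips are holding. I finish bringing it upright.

>>> {"op": "step_arm", "data": {"plan": [[0.2,0.0051,0,-0.0034,0,-0.012,0],[0.2,0.0109,0,-0.0055,0,-0.024,0],[0.2,0.0163,0,-0.0072,0,-0.036,0],[0.2,0.0219,0,-0.0086,0,-0.049,0],[0.2,0.0276,0,-0.0096,0,-0.061,0],[0.2,0.0323,0,-0.0101,0,-0.071,0],[0.2,0.0343,0,-0.0101,0,-0.071,0],[0.2,0.0343,0,-0.0101,0,-0.071,0]]}}

```text
time: 8.4
position: [0.5127, 0.2567, 0.1594]
eef_rot: [[-0.048, 0.999, 0.016], [0.985, 0.05, -0.163], [-0.164, 0.008, -0.986]]
wrist_force: [-5.2, -3.4, 37.6]
gripper_width: 0.598
grasp_force: 18.8
```

Run:
```python
from h import *
s=arm.sense(); print(s["wrist_force"],usv(meas()[0]),s["joint_pos"])
P=tip(1.55,.005,t=.019); p,R=P; putcmd((p+.002*N,R)); c=getcmd();print(usv(c[0]))
# release: first up, then yaw to -U, opened
up=(c[0]+.06*Z,c[1]); g=pose(.0,.0095,.16,0,"-U")
rows(c,[up,g],1)
```

```text
[-5.1692 -3.3546 37.5855] [0.0114 0.0254 0.1094] [ 0.399   0.3688 -0.013   1.2379 -0.1574  1.9241]
[0.01   0.0241 0.103 ]
[1, -0.01, -0.0, -0.0592, -0.0, 0.0, 0.0]
[1, 0.0049, -0.01, -0.0586, -0.1667, 0.1667, -1.995]
```

>>> {"op": "step_arm", "data": {"plan": [[0.2,-0.0005,0,-0.003,0,0,0],[0.2,-0.001,0,-0.006,0,0,0],[0.2,-0.0016,0,-0.01,0,0,0],[0.2,-0.005,0,-0.03,0,0,0],[1,-0.01,0,-0.06,0,0,0],[1,-0.01,0,-0.06,-0.083,0.083,-1],[1,-0.01,0,-0.06,-0.083,0.083,-1],[1,-0.01,0,-0.06,-0.083,0.083,-1],[1,-0.01,0,-0.06,-0.083,0.083,-1],[1,-0.01,0,-0.06,-0.083,0.083,-1],[1,-0.01,0,-0.06,-0.083,0.083,-1]]}}

```text
time: 9.5
position: [0.511, 0.256, 0.2149]
eef_rot: [[-0.745, 0.665, 0.038], [0.662, 0.746, -0.08], [-0.082, -0.035, -0.996]]
wrist_force: [-0.4, 0.3, 0.5]
gripper_width: 0.999
grasp_force: 0.0
```

Run:
```python
from h import *
s=arm.sense(); print(s["wrist_force"],usv(meas()[0]),s["joint_pos"],s["gripper_width"])
a,K,T=cam("top");b,K2,T2=cam("side")
k=slab(b,(120,235,170,290),lo=8,v0=50); print(cv2.contourArea(k),cv2.boundingRect(k))
g=pose(.0,.0095,.14,0,"-U"); rows(meas(),[g],1)
save("s4.png",np.vstack([cv2.resize(b[170:290,120:260],(350,300)),cv2.resize(a[110:230,120:260],(350,300))]))
```

```text
[-0.3888  0.312   0.4997] [0.0096 0.026  0.1649] [ 0.3638  0.3016  0.0377  1.2999 -0.0888  1.0907] 0.9989292046636586
2865.5 (120, 206, 92, 84)
[1, 0.0206, 0.0057, 0.0231, -0.0834, 0.0822, -0.9992]
```

View pics/s4.png

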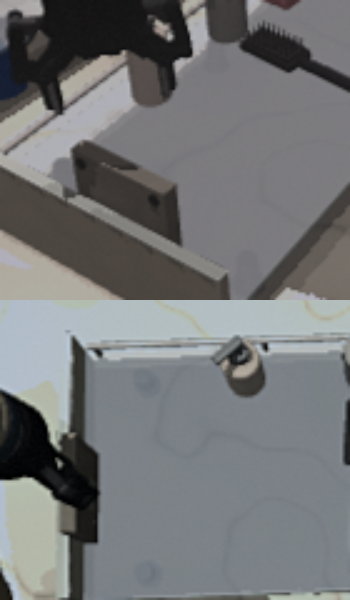

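It stands upright by itself against the wall. I locate its centre and grip it from above.

Run:
```python
from h import *
a,K,T=cam("top");b,K2,T2=cam("side")
for p in((150.8,227.2),(191.2,244)): print("side",usv(onz(K2,T2,p,.162)))
for p in((145,163.2),(145,207)): print("top",usv(onz(K,T,p,.162)))
```

```text
side [0.0561 0.0144 0.112 ]
side [-0.0589  0.0224  0.112 ]
top [0.0553 0.0076 0.112 ]
top [-0.0691  0.0094  0.112 ]
```

Run:
```python
from h import *
g=[pose(-.003,.0095,h,0,"-U") for h in (.15,.11,.077)]; rows(meas(),g,1); putcmd(g[-1])
```

```text
[1, 0.0219, 0.003, 0.0131, -0.0835, 0.0827, -1.0014]
[1, 0.0252, 0.0044, 0.0529, -0.0835, 0.0827, -1.0014]
[1, 0.0279, 0.0056, 0.0858, -0.0835, 0.0827, -1.0014]
```

>>> {"op": "step_arm", "data": {"plan": [[1,0.022,0.003,0.0131,-0.0835,0.0827,-1],[1,0.022,0.003,0.0131,-0.0835,0.0827,-1],[1,0.022,0.003,0.0131,-0.0835,0.0827,-1],[1,0.022,0.003,0.0131,-0.0835,0.0827,-1],[1,0.022,0.003,0.0131,-0.0835,0.0827,-1],[1,0.022,0.003,0.0131,-0.0835,0.0827,-1],[1,0.0252,0.0044,0.0529,-0.0835,0.0827,-1],[1,0.0279,0.0056,0.0858,-0.0835,0.0827,-1],[1,0.0279,0.0056,0.0858,-0.0835,0.0827,-1],[0.2,0.0279,0.0056,0.0858,-0.0835,0.0827,-1],[-0.2,0.0279,0.0056,0.0858,-0.0835,0.0827,-1],[-0.45,0.0279,0.0056,0.0858,-0.0835,0.0827,-1],[-1,0.0279,0.0056,0.0858,-0.0835,0.0827,-1],[-1,0.0279,0.0056,0.0858,-0.0835,0.0827,-1],[-1,0.0279,0.0056,0.0858,-0.0835,0.0827,-1]], "force": 40}}

```text
time: 11.2
position: [0.4981, 0.2714, 0.1282]
eef_rot: [[-0.999, -0.053, 0.002], [-0.053, 0.999, -0.001], [-0.002, -0.001, -1.0]]
wrist_force: [-0.7, -3.5, 5.9]
gripper_width: 0.194
grasp_force: 38.8
```

Run:
```python
from h import *
s=arm.sense(); print(s["wrist_force"],usv(meas()[0]),s["joint_pos"],s["gripper_width"]*85,s["grasp_force"])
rows(getcmd(),[pose(-.003,s_,h,0,"-U") for s_,h in ((.0095,.089),(.1,.095))],-1); print(getcmd()[1])
```

```text
[-0.7056 -3.4851  5.8949] [-0.0024  0.01    0.0782] [ 0.3517  0.3349 -0.1372  1.0967 -0.0014  0.2985] 16.45357969932658 38.79937021200021
[-1, 0.0, 0.0, -0.012, 0.0, 0.0, 0.0]
[-1, -0.0, -0.0905, -0.018, 0.0, 0.0, 0.0]
[[-0.9986 -0.0529 -0.    ]
 [-0.0529  0.9986  0.    ]
 [-0.      0.     -1.    ]]
```

Gripped at 16.5 mm. Next I lift, back off, and turn it 180° (four calls at 45° each).

>>> {"op": "step_arm", "data": {"plan": [[-1,0,0,-0.006,0,0,0],[-1,0,-0.001,-0.015,0,0,0],[-1,0,-0.03,-0.018,0,0,0],[-1,0,-0.06,-0.018,0,0,0],[-1,0,-0.09,-0.018,0,0,0],[-1,0,-0.09,-0.018,0,0,-1],[-1,0,-0.09,-0.018,0,0,-1],[-1,0,-0.09,-0.018,0,0,-1],[-1,0,-0.09,-0.018,0,0,-1],[-1,0,-0.09,-0.018,0,0,-1],[-1,0,-0.09,-0.018,0,0,-1]], "force": 50}}

```text
time: 12.3
position: [0.5025, 0.1821, 0.1459]
eef_rot: [[-0.664, -0.747, 0.001], [-0.747, 0.664, 0.001], [-0.001, -0.0, -1.0]]
wrist_force: [-0.1, 0.1, -3.6]
gripper_width: 0.194
grasp_force: 49.8
```

>>> {"op": "step_arm", "data": {"plan": [[-1,0,0,0,0,0,-1],[-1,0,0,0,0,0,-1],[-1,0,0,0,0,0,-1],[-1,0,0,0,0,0,-1],[-1,0,0,0,0,0,-1],[-1,0,0,0,0,0,-1]]}}

```text
time: 12.9
position: [0.5025, 0.1822, 0.1459]
eef_rot: [[0.059, -0.998, 0.001], [-0.998, -0.059, 0.001], [-0.001, -0.001, -1.0]]
wrist_force: [0.3, -0.9, -2.4]
gripper_width: 0.192
grasp_force: 49.7
```

>>> {"op": "step_arm", "data": {"plan": [[-1,0,0,0,0,0,-1],[-1,0,0,0,0,0,-1],[-1,0,0,0,0,0,-1],[-1,0,0,0,0,0,-1],[-1,0,0,0,0,0,-1],[-1,0,0,0,0,0,-1]]}}

```text
time: 13.5
position: [0.5025, 0.1822, 0.1458]
eef_rot: [[0.747, -0.664, 0.001], [-0.664, -0.747, 0.001], [0.0, -0.001, -1.0]]
wrist_force: [0.3, -0.5, -3.0]
gripper_width: 0.191
grasp_force: 49.7
```

>>> {"op": "step_arm", "data": {"plan": [[-1,0,0,0,0,0,-1],[-1,0,0,0,0,0,-1],[-1,0,0,0,0,0,-1],[-1,0,0,0,0,0,-1],[-1,0,0,0,0,0,-1],[-1,0,0,0,0,0,-1],[-1,0,0,0,0,0,-1]]}}

```text
time: 14.2
position: [0.5025, 0.1822, 0.1458]
eef_rot: [[0.999, 0.054, 0.001], [0.054, -0.999, 0.001], [0.001, -0.001, -1.0]]
wrist_force: [-0.1, 0.1, -2.5]
gripper_width: 0.188
grasp_force: 49.7
```

Run:
```python
from h import *
s=arm.sense(); print(s["time"],s["wrist_force"],usv(meas()[0]),meas()[1],s["joint_pos"],s["gripper_width"]*85,s["grasp_force"])
rows(meas(),[pose(-.003,s_,h,0,"U") for s_,h in ((.03,.094),(.013,.094),(.0105,.094),(.0105,.08))],-1)
```

```text
14.2 [-0.0657  0.075  -2.486 ] [-0.0027  0.0993  0.0958] [[ 0.9986  0.0538  0.0009]
 [ 0.0538 -0.9986  0.0007]
 [ 0.001  -0.0007 -1.    ]] [ 0.1904  0.2713 -0.1833  1.1151  0.0005 -3.005 ] 16.003120194732258 49.74990544949833
[-1, -0.0002, -0.0693, 0.0018, -0.0009, -0.0012, 0.0011]
[-1, -0.0002, -0.0863, 0.0019, -0.0009, -0.0012, 0.0011]
[-1, -0.0002, -0.0888, 0.0019, -0.0009, -0.0012, 0.0011]
[-1, -0.0002, -0.0888, 0.0159, -0.0009, -0.0012, 0.0011]
```

>>> {"op": "step_arm", "data": {"plan": [[-1,0,-0.04,0,0,0,0],[-1,0,-0.0693,0.001,0,0,0],[-1,0,-0.082,0.002,0,0,0],[-1,0,-0.0865,0.007,0,0,0],[-1,0,-0.0875,0.012,0,0,0],[-1,0,-0.089,0.016,0,0,0],[-1,0,-0.09,0.0175,0,0,0],[-1,0,-0.091,0.018,0,0,0],[-1,0,-0.091,0.018,0,0,0]]}}

```text
time: 15.1
position: [0.4979, 0.2711, 0.1283]
eef_rot: [[0.999, 0.052, 0.002], [0.052, -0.999, -0.002], [0.002, 0.002, -1.0]]
wrist_force: [-2.0, -6.5, 8.0]
gripper_width: 0.194
grasp_force: 51.9
```

Run:
```python
from h import *
s=arm.sense(); print(s["time"],s["wrist_force"],s["moment"],usv(meas()[0]),meas()[1],s["gripper_width"]*85)
```

```text
15.1 [-1.9839 -6.5148  8.0346] [-1.5327  0.7537  0.1008] [-0.0027  0.0103  0.0783] [[ 0.9987  0.0517  0.0018]
 [ 0.0517 -0.9987 -0.0017]
 [ 0.0017  0.0018 -1.    ]] 16.454686691668012
```

The slab stands with its dish face flush to the wall (light wall and glass contact). I release, rise, and turn the tool back 90°.

>>> {"op": "step_arm", "data": {"plan": [[-0.3,0,0.001,0,0,0,0],[0.2,0,0.001,-0.001,0,0,0],[1,0,0.001,-0.001,0,0,0],[1,0,0.001,-0.001,0,0,0],[1,0,0.001,-0.03,0,0,0],[1,0,0.001,-0.07,0,0,0],[1,0,0.001,-0.07,0,0,1],[1,0,0.001,-0.07,0,0,1],[1,0,0.001,-0.07,0,0,1],[1,0,0.001,-0.07,0,0,1],[1,0,0.001,-0.07,0,0,1],[1,0,0.001,-0.07,0,0,1]]}}

```text
time: 16.3
position: [0.4977, 0.2719, 0.1972]
eef_rot: [[0.74, -0.672, 0.001], [-0.672, -0.74, 0.0], [0.0, -0.001, -1.0]]
wrist_force: [0.8, 0.7, 0.0]
gripper_width: 0.998
grasp_force: 0.0
```

```bash
cat >> h.py <<'E'
def low(th,dl,c=.0085,u=-.003):
    p,R=tip(th,dl,c=c,u=u,mode="-N"); return p-.0015*N,R
E
python3 - <<'E'
from h import *
s=arm.sense(); print(s["time"],s["wrist_force"],usv(meas()[0]),s["joint_pos"])
b,K2,T2=cam("side"); k=slab(b,(120,235,170,290),lo=8,v0=50); print(cv2.contourArea(k),cv2.boundingRect(k))
P=low(np.pi/2,-.02);rows(meas(),[P,low(np.pi/2,-.003),low(np.pi/2,0),low(np.pi/2,.003)],.2); putcmd(P); print(usv(P[0]))
save("s5.png",cv2.resize(b[150:290,120:260],(500,500)))
E
```

```text
16.3 [0.795  0.7403 0.0494] [-0.0028  0.0095  0.1472] [ 0.3521  0.2987 -0.0089  1.2625 -0.     -2.0522]
2852.0 (120, 210, 91, 80)
[0.2, 0.0087, 0.0088, 0.0193, -0.0854, 0.2051, 0.9926]
[0.2, 0.0087, 0.0088, 0.0363, -0.0854, 0.2051, 0.9926]
[0.2, 0.0087, 0.0088, 0.0393, -0.0854, 0.2051, 0.9926]
[0.2, 0.0087, 0.0088, 0.0423, -0.0854, 0.2051, 0.9926]
[-0.003   0.0219  0.1279]
```

View pics/s5.png

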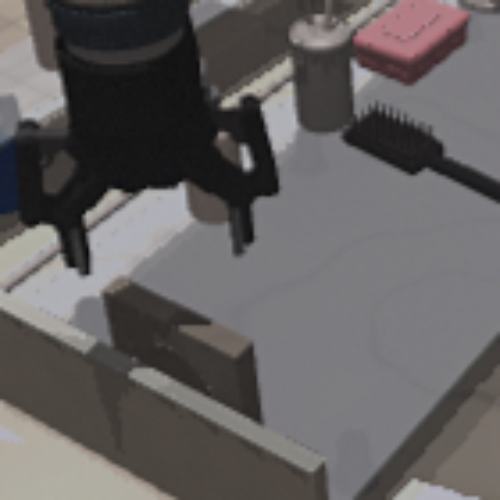

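It stands upright with the dish arc facing the wall. All ten views are used, so I go on by force and numeric measurements. Turning, and descending onto its top side.

>>> {"op": "step_arm", "data": {"plan": [[0.2,0.0087,0.0088,0,-0.0854,0.2051,0.9926],[0.2,0.0087,0.0088,0,-0.0854,0.2051,0.9926],[0.2,0.0087,0.0088,0,-0.0854,0.2051,0.9926],[0.2,0.0087,0.0088,0.005,-0.0854,0.2051,0.9926],[0.2,0.0087,0.0088,0.01,-0.0854,0.2051,0.9926],[0.2,0.0087,0.0088,0.0193,-0.0854,0.2051,0.9926],[0.2,0.0087,0.0088,0.03,-0.0854,0.2051,0.9926],[0.2,0.0087,0.0088,0.0363,-0.0854,0.2051,0.9926],[0.2,0.0087,0.0088,0.0393,-0.0854,0.2051,0.9926],[0.2,0.0087,0.0088,0.0393,-0.0854,0.2051,0.9926]], "force": 60}}

```text
time: 17.35
position: [0.4981, 0.2594, 0.1598]
eef_rot: [[0.058, -0.998, 0.012], [-0.984, -0.059, -0.168], [0.168, -0.002, -0.986]]
wrist_force: [-5.7, -0.9, 14.1]
gripper_width: 0.6
grasp_force: 7.3
```

Run:
```python
from h import *
s=arm.sense(); print(s["time"],s["wrist_force"],usv(meas()[0]),s["joint_pos"])
P=low(np.pi/2,0); putcmd(P);print(usv(P[0]))
rows(P,[low(t,dl) for t,dl in((np.pi/2,.004),(1.54,.004),(1.5,.004),(1.46,.004),(1.42,.004))],.2)
```

```text
17.35 [-5.6981 -0.9245 14.0763] [-0.003   0.022   0.1098] [ 0.4143  0.3552 -0.0336  1.2397 -0.1591 -1.2112]
[-0.003   0.0219  0.1079]
[0.2, -0.0007, 0.0, 0.0039, -0.0, -0.0, 0.0]
[0.2, 0.0026, 0.0, 0.0044, -0.0, -0.0062, -0.0]
[0.2, 0.0068, 0.0, 0.005, -0.0, -0.0143, -0.0]
[0.2, 0.011, 0.0, 0.0059, -0.0, -0.0225, -0.0]
[0.2, 0.0151, 0.0, 0.0069, 0.0, -0.0306, 0.0]
```

>>> {"op": "step_arm", "data": {"plan": [[0.2,-0.0004,0,0.002,0,0,0],[0.2,-0.0005,0,0.003,0,0,0],[0.2,0.001,0,0.0035,0,-0.003,0],[0.2,0.0027,0,0.0037,0,-0.006,0],[0.2,0.0048,0,0.0041,0,-0.01,0],[0.2,0.0069,0,0.0045,0,-0.014,0],[0.2,0.009,0,0.0049,0,-0.018,0],[0.2,0.011,0,0.0053,0,-0.022,0],[0.2,0.013,0,0.0058,0,-0.026,0],[0.2,0.0151,0,0.0064,0,-0.031,0]]}}

```text
time: 18.35
position: [0.4994, 0.243, 0.1585]
eef_rot: [[0.058, -0.998, 0.013], [-0.988, -0.059, -0.144], [0.145, -0.005, -0.989]]
wrist_force: [-10.2, -5.0, 34.4]
gripper_width: 0.598
grasp_force: 17.3
```

Run:
```python
from h import *
s=arm.sense(); print(s["time"],s["wrist_force"],usv(meas()[0]))
P=low(1.42,.0035); putcmd(P);print(usv(P[0]))
b,K2,T2=cam("side"); k=slab(b,(120,260,170,290),lo=8,v0=50); print(cv2.contourArea(k),cv2.boundingRect(k))
cv2.imwrite("pics/x1.png",b)
rows(P,[low(t,.004) for t in np.arange(1.38,.79,-.04)],.2)
```

```text
18.35 [-10.1943  -4.9661  34.3629] [-0.0026  0.0384  0.1085]
[-0.003   0.038   0.1042]
3235.0 (120, 179, 92, 111)
[0.2, 0.0039, -0.0, 0.0016, 0.0, -0.0081, -0.0]
[0.2, 0.0079, 0.0, 0.0028, -0.0, -0.0162, 0.0]
[0.2, 0.0118, 0.0, 0.0042, -0.0, -0.0243, -0.0]
[0.2, 0.0156, 0.0, 0.0058, 0.0, -0.0324, -0.0]
[0.2, 0.0194, -0.0, 0.0075, 0.0, -0.0405, 0.0]
[0.2, 0.023, -0.0, 0.0093, -0.0, -0.0486, -0.0]
[0.2, 0.0265, -0.0, 0.0114, -0.0, -0.0567, 0.0]
[0.2, 0.03, -0.0, 0.0135, 0.0, -0.0648, -0.0]
[0.2, 0.0333, -0.0, 0.0159, -0.0, -0.073, -0.0]
[0.2, 0.0365, -0.0, 0.0183, -0.0, -0.0811, -0.0]
[0.2, 0.0396, -0.0, 0.0209, -0.0, -0.0892, -0.0]
[0.2, 0.0425, -0.0, 0.0236, -0.0, -0.0973, 0.0]
[0.2, 0.0453, 0.0, 0.0265, -0.0, -0.1054, -0.0]
[0.2, 0.048, -0.0, 0.0295, 0.0, -0.1135, -0.0]
[0.2, 0.0505, 0.0, 0.0326, 0.0, -0.1216, -0.0]
```

The reaction (−5, 34 N) lies along the slab plane at 1.42 rad, so it is following. I continue lowering.

>>> {"op": "step_arm", "data": {"plan": [[0.2,0.0039,0,0.0012,0,-0.008,0],[0.2,0.0078,0,0.0025,0,-0.016,0],[0.2,0.0117,0,0.004,0,-0.024,0],[0.2,0.0155,0,0.0056,0,-0.032,0],[0.2,0.0193,0,0.0074,0,-0.04,0],[0.2,0.0229,0,0.0093,0,-0.049,0],[0.2,0.0264,0,0.0114,0,-0.057,0],[0.2,0.0299,0,0.0135,0,-0.065,0],[0.2,0.0332,0,0.0159,0,-0.073,0],[0.2,0.0364,0,0.0183,0,-0.081,0]]}}

```text
time: 19.4
position: [0.5018, 0.2018, 0.145]
eef_rot: [[0.057, -0.998, 0.009], [-0.995, -0.058, -0.086], [0.087, -0.004, -0.996]]
wrist_force: [-7.9, -17.9, 32.6]
gripper_width: 0.598
grasp_force: 18.3
```

Run:
```python
from h import *
s=arm.sense(); print(s["time"],s["wrist_force"],usv(meas()[0]))
P=low(1.02,.004); putcmd(P);print(usv(P[0]))
b,K2,T2=cam("side"); k=slab(b,(120,260,170,290),lo=8,v0=50); print(cv2.contourArea(k),cv2.boundingRect(k))
rows(P,[low(t,.005) for t in np.arange(.98,.41,-.04)],.2)
```

```text
19.4 [ -7.8559 -17.9437  32.5876] [-0.0024  0.0797  0.095 ]
[-0.003   0.0767  0.0914]
5045.0 (120, 170, 92, 120)
[0.2, 0.0026, 0.0, 0.0032, 0.0, -0.0081, -0.0]
[0.2, 0.0057, 0.0, 0.0057, -0.0, -0.0162, 0.0]
[0.2, 0.0086, -0.0, 0.0083, 0.0, -0.0243, 0.0]
[0.2, 0.0115, -0.0, 0.0111, -0.0, -0.0324, 0.0]
[0.2, 0.0142, 0.0, 0.014, 0.0, -0.0405, 0.0]
[0.2, 0.0167, 0.0, 0.0171, 0.0, -0.0486, 0.0]
[0.2, 0.0191, -0.0, 0.0202, 0.0, -0.0567, 0.0]
[0.2, 0.0214, 0.0, 0.0235, 0.0, -0.0648, 0.0]
[0.2, 0.0235, -0.0, 0.0268, -0.0, -0.073, -0.0]
[0.2, 0.0255, 0.0, 0.0303, -0.0, -0.0811, 0.0]
[0.2, 0.0273, 0.0, 0.0339, 0.0, -0.0892, 0.0]
[0.2, 0.029, 0.0, 0.0375, -0.0, -0.0973, -0.0]
[0.2, 0.0305, 0.0, 0.0413, -0.0, -0.1054, -0.0]
[0.2, 0.0318, -0.0, 0.0451, 0.0, -0.1135, 0.0]
[0.2, 0.0329, -0.0, 0.049, 0.0, -0.1216, 0.0]
```

>>> {"op": "step_arm", "data": {"plan": [[0.2,0.003,0,0.0026,0,-0.008,0],[0.2,0.006,0,0.0053,0,-0.016,0],[0.2,0.0089,0,0.008,0,-0.024,0],[0.2,0.0117,0,0.0108,0,-0.032,0],[0.2,0.0144,0,0.0138,0,-0.041,0],[0.2,0.0169,0,0.0169,0,-0.049,0],[0.2,0.0192,0,0.0201,0,-0.057,0],[0.2,0.0215,0,0.0234,0,-0.065,0],[0.2,0.0236,0,0.0268,0,-0.073,0],[0.2,0.0256,0,0.0303,0,-0.081,0],[0.2,0.0273,0,0.0339,0,-0.089,0],[0.2,0.029,0,0.0375,0,-0.097,0],[0.2,0.0305,0,0.0413,0,-0.105,0],[0.2,0.0318,0,0.0451,0,-0.1135,0],[0.2,0.0329,0,0.049,0,-0.1216,0]]}}

```text
time: 20.95
position: [0.5047, 0.1649, 0.0961]
eef_rot: [[0.057, -0.998, 0.003], [-0.998, -0.057, 0.008], [-0.008, -0.003, -1.0]]
wrist_force: [1.5, -17.6, 7.3]
gripper_width: 0.602
grasp_force: 9.3
```

Run:
```python
from h import *
s=arm.sense(); print(s["time"],s["wrist_force"],usv(meas()[0]))
P=low(.42,.005); putcmd(P);print(usv(P[0]))
rows(P,[low(t,.006) for t in np.arange(.38,-.03,-.03)],.2)
```

```text
20.95 [  1.5126 -17.5889   7.3139] [-0.0015  0.1167  0.0461]
[-0.003   0.1136  0.0452]
[0.2, 0.0004, 0.0, 0.0042, 0.0, -0.0081, 0.0]
[0.2, 0.0013, 0.0, 0.0072, 0.0, -0.0142, 0.0]
[0.2, 0.0022, 0.0, 0.0101, 0.0, -0.0203, 0.0]
[0.2, 0.0029, 0.0, 0.0131, 0.0, -0.0263, 0.0]
[0.2, 0.0035, 0.0, 0.0162, 0.0, -0.0324, 0.0]
[0.2, 0.004, 0.0, 0.0192, 0.0, -0.0385, 0.0]
[0.2, 0.0045, 0.0, 0.0223, -0.0, -0.0446, 0.0]
[0.2, 0.0048, -0.0, 0.0254, 0.0, -0.0507, 0.0]
[0.2, 0.0051, 0.0, 0.0286, -0.0, -0.0567, 0.0]
[0.2, 0.0052, 0.0, 0.0318, 0.0, -0.0628, 0.0]
[0.2, 0.0053, 0.0, 0.035, 0.0, -0.0689, 0.0]
[0.2, 0.0052, 0.0, 0.0382, 0.0, -0.075, 0.0]
[0.2, 0.0051, 0.0, 0.0414, 0.0, -0.0811, 0.0]
[0.2, 0.0049, 0.0, 0.0446, 0.0, -0.0871, 0.0]
```

>>> {"op": "step_arm", "data": {"plan": [[0.2,-0.0015,0,0.001,0,-0.002,0],[0.2,-0.0016,0,0.0042,0,-0.008,0],[0.2,-0.0009,0,0.0072,0,-0.014,0],[0.2,-0.0002,0,0.0101,0,-0.02,0],[0.2,0.0005,0,0.0131,0,-0.026,0],[0.2,0.0011,0,0.0162,0,-0.032,0],[0.2,0.0016,0,0.0192,0,-0.038,0],[0.2,0.0021,0,0.0223,0,-0.045,0],[0.2,0.0024,0,0.0254,0,-0.051,0],[0.2,0.0027,0,0.0286,0,-0.057,0],[0.2,0.0028,0,0.0318,0,-0.063,0]]}}

```text
time: 22.05
position: [0.5051, 0.1591, 0.0637]
eef_rot: [[0.054, -0.999, -0.0], [-0.997, -0.054, 0.05], [-0.05, -0.002, -0.999]]
wrist_force: [2.3, -36.8, 3.6]
gripper_width: 0.605
grasp_force: 18.7
```

Run:
```python
from h import *
s=arm.sense(); print(s["time"],s["wrist_force"],usv(meas()[0]))
p,R=low(.11,.006); P=(p+.0024*N,R); putcmd(P);print(usv(P[0]))
b,K2,T2=cam("side"); k=slab(b,(120,260,170,290),lo=8,v0=50); print(cv2.contourArea(k),cv2.boundingRect(k))
```

```text
22.05 [  2.2893 -36.8057   3.5508] [-0.0014  0.1224  0.0137]
[-0.003   0.116   0.0134]
5820.0 (120, 170, 97, 120)
```

>>> {"op": "step_arm", "data": {"plan": [[0.2,0,0,0.0015,0,-0.003,0],[0.2,0,0,0.003,0,-0.006,0],[0.2,0,0,0.0045,0,-0.009,0],[0.2,0,0,0.006,0,-0.012,0],[0.2,0,0,0.0075,0,-0.015,0],[0.2,0,0,0.009,0,-0.017,0],[0.2,0,0,0.009,0,-0.017,0]]}}

```text
time: 22.8
position: [0.5051, 0.1592, 0.0543]
eef_rot: [[0.054, -0.999, -0.001], [-0.997, -0.054, 0.062], [-0.062, -0.002, -0.998]]
wrist_force: [3.8, -39.0, -0.1]
gripper_width: 0.602
grasp_force: 19.8
```

Run:
```python
from h import *
s=arm.sense(); print(s["time"],s["wrist_force"],usv(meas()[0]))
```

```text
22.8 [  3.778  -39.0291  -0.0995] [-0.0014  0.1224  0.0043]
```

>>> {"op": "step_arm", "data": {"plan": [[0.2,0,0,0.001,0,0,0],[0.2,0,0,0.002,0,0,0],[0.2,0,0,0.002,0,0,0]]}}

```text
time: 23.1
position: [0.5052, 0.1592, 0.0536]
eef_rot: [[0.054, -0.999, -0.0], [-0.997, -0.054, 0.062], [-0.061, -0.003, -0.998]]
wrist_force: [0.4, -41.9, 16.3]
gripper_width: 0.6
grasp_force: 21.0
```

Run:
```python
from h import *
s=arm.sense(); print(s["time"],s["wrist_force"],usv(meas()[0]))
b,K2,T2=cam("side"); print(b.shape)
k=slab(b,(120,235,195,275),lo=8,v0=60); print(cv2.contourArea(k),cv2.boundingRect(k))
# expected corners if flat (top z=.069): u -.003+-.056, s .112+.0015
for u in(-.059,.053):
  for z in(.052,.069): print(u,z,px(K2,T2,w(u,.1135,z-.05)))
```

```text
23.1 [  0.3633 -41.918   16.2623] [-0.0013  0.1224  0.0036]
(384, 512, 3)
3621.5 (120, 195, 97, 80)
-0.059 0.052 [218.0868 253.7238]
-0.059 0.069 [217.7718 248.9932]
0.053 0.052 [184.431  237.2791]
0.053 0.069 [183.7982 232.6033]
```

Vertical force jumped to 16 N, so the stand is flat on the glass; its corner pixel also matches a flat pose. I ease off and retreat to view it.

>>> {"op": "step_arm", "data": {"plan": [[0.2,0,0,-0.0015,0,0,0],[0.2,0.004,0,-0.0015,0,0,0],[0.2,0.008,0,-0.0015,0,0,0],[0.2,0.02,0,-0.0015,0,0,0],[0.2,0.05,0,-0.03,0,-0.05,0],[0.2,0.08,0,-0.08,0,-0.08,0],[1,0.12,0,-0.13,0,-0.08,0],[1,0.17,0,-0.17,0,-0.08,0],[1,0.22,0,-0.17,0,-0.08,0],[1,0.27,0,-0.17,0,-0.08,0],[1,0.32,0,-0.17,0,-0.08,0],[1,0.344,0,-0.17,0,-0.08,0],[1,0.344,0,-0.17,0,-0.08,0]]}}

```text
time: 24.45
position: [0.5237, -0.1942, 0.1945]
eef_rot: [[0.053, -0.999, -0.008], [-0.989, -0.054, 0.138], [-0.138, 0.0, -0.99]]
wrist_force: [0.4, 1.2, -0.8]
gripper_width: 0.997
grasp_force: 0.0
```

```bash
cat >> h.py <<'E'
def stand():
    a,K,T=cam("top"); g=slab(a,(150,225,140,215),lo=8,v0=60)
    P=np.array([onz(K,T,p,.069)[:2] for p in g]); r=cv2.minAreaRect((P*1000).astype(np.float32))
    c=np.array(r[0])/1000; return a,K,T,r,usv([*c,.069]),c
E
python3 - <<'E'
from h import *
s=arm.sense(); print(s["time"],s["wrist_force"],meas(),s["joint_pos"])
a,K,T,r,us,c=stand(); print(r,us)
b,K2,T2=cam("side"); k=slab(b,(150,225,205,272),lo=8,v0=60)
P=np.array([onz(K2,T2,p,.069)[:2] for p in k]); print("side",cv2.minAreaRect((P*1000).astype(np.float32)),cv2.contourArea(k))
# feet (dark spots) and dish check: grey levels along the middle row
q=px(K,T,[*c,.069]); g=cv2.cvtColor(a,cv2.COLOR_RGB2GRAY); v=int(q[1]); print(q,g[v,int(q[0])-28:int(q[0])+29])
# cup rim circle
cc=cv2.cvtColor(a[160:215,285:335],cv2.COLOR_RGB2GRAY); big=cv2.resize(cc,None,fx=4,fy=4,interpolation=cv2.INTER_CUBIC)
h=cv2.HoughCircles(big,cv2.HOUGH_GRADIENT,1,200,param1=80,param2=15,minRadius=34,maxRadius=60); print(h)
x,y,rr=h[0,0]; pc=(285+(x+.5)/4-.5,160+(y+.5)/4-.5); print("cup",onz(K,T,pc,.14),"diam",np.linalg.norm(onz(K,T,pc,.14)-onz(K,T,(pc[0]+rr/4,pc[1]),.14))*2)
E
```

```text
24.45 [ 0.4271  1.1679 -0.7541] (array([ 0.5237, -0.1942,  0.1945]), array([[ 0.053 , -0.9986, -0.0076],
       [-0.989 , -0.0536,  0.1382],
       [-0.1384,  0.0002, -0.9904]])) [-0.5657  0.3305  0.0227  1.344   0.1128 -2.1947]
((499.8515930175781, 223.20138549804688), (112.4582290649414, 105.70040893554688), 2.783306360244751) [-0.0032  0.0582  0.019 ]
side ((514.2860107421875, 241.5347900390625), (150.32986450195312, 144.3459014892578), 3.3617708683013916) 1605.0
[170.6038 188.5212] [151 162 173 173 183 110  30  39  45  45  51  50 112 131 127 124 126 120
  84  72  77  79  77  80 115 126 122 122 122 123 123 123 127 123  97  87
  88  83 104 124 125 124 124 123 124 134  78  71 110 117 116 115 115 115
 115 116 116]
NoneTraceback (most recent call last):
  File "<stdin>", line 11, in <module>
TypeError: 'NoneType' object is not subscriptable
```

The stand lies dish up (dark dish ring in the grey profile), centred at u ≈ -0.003, s ≈ 0.058 and aligned with the wall. I measure the cup from the earlier unobstructed frames, and refine the dish.

Run:
```python
from h import *
a,K,T,r,us,c=stand()
t=cv2.imread("pics/t1.png",0)[280:440,680:800]
for sc in(60,120):
  e=cv2.Canny(t,sc/2,sc); 
h=cv2.HoughCircles(t,cv2.HOUGH_GRADIENT,1,300,param1=60,param2=10,minRadius=34,maxRadius=48); 
if h is not None:
  x,y,rr=h[0,0]; pc=(120+(680+x+.5)/4-.5,100+(280+y+.5)/4-.5)
  o=onz(K,T,pc,.14); print("cup",pc,o,"diam",2*np.linalg.norm(o-onz(K,T,(pc[0]+rr/4,pc[1]),.14)))
# side view silhouette of the cup, old frame (stored unswapped -> flip)
b=cv2.imread("pics/x1.png"); K2,T2=cam("side")[1:]
# dish mouth: dark ring inside slab
q=px(K,T,[*c,.069]); g=cv2.cvtColor(a,cv2.COLOR_RGB2GRAY); x0,y0=int(q[0])-14,int(q[1])-14
d=(g[y0:y0+29,x0:x0+29]<108).astype(np.uint8); n,l,st,ce=cv2.connectedComponentsWithStats(d); i=1+st[1:,4].argmax()
ys,xs=np.where(l==i); (mx,my),mr=cv2.minEnclosingCircle(np.c_[xs,ys].astype(np.float32)); print("dish",usv(onz(K,T,(mx+x0,my+y0),.069)),mr*3.3*2,st[i])
print(usv([.4937,-.185,.05]))
```

```text
cup (np.float32(308.0), np.float32(188.25)) [ 0.4963 -0.1863  0.14  ] diam 0.06153273557457594
dish [-0.0021  0.0544  0.019 ] 71.15717525482178 [  3   4  22  21 250]
[-0.031   0.4655  0.    ]
```

Run:
```python
from h import *
u,s_,_=usv([.495,-.186,.05]); print(u,s_)
P=[pose(u,s_,h,0,"-N") for h in(.13,.09,.045)]; rows(meas(),P,1); putcmd(P[-1])
```

```text
-0.029723750000000004 0.46658099999999997
[1, -0.0017, 0.0285, 0.0161, 0.0005, 0.1781, 0.0062]
[1, 0.0039, 0.0285, 0.0557, 0.0005, 0.1781, 0.0062]
[1, 0.0102, 0.0285, 0.1002, 0.0005, 0.1781, 0.0062]
```

>>> {"op": "step_arm", "data": {"plan": [[1,-0.0017,0.0285,0.0161,0,0.178,0.006],[1,-0.0017,0.0285,0.0161,0,0.178,0.006],[1,-0.0017,0.0285,0.0161,0,0.178,0.006],[1,0.0039,0.0285,0.0557,0,0.178,0.006],[1,0.007,0.0285,0.08,0,0.178,0.006],[1,0.0102,0.0285,0.1002,0,0.178,0.006],[1,0.0102,0.0285,0.1002,0,0.178,0.006],[0.6,0.0102,0.0285,0.1002,0,0.178,0.006],[0.4,0.0102,0.0285,0.1002,0,0.178,0.006],[-1,0.0102,0.0285,0.1002,0,0.178,0.006],[-1,0.0102,0.0285,0.1002,0,0.178,0.006],[-1,0.0102,0.0285,0.1002,0,0.178,0.006]], "force": 30}}

```text
time: 25.85
position: [0.4962, -0.1871, 0.097]
eef_rot: [[0.053, -0.999, 0.003], [-0.999, -0.053, -0.002], [0.002, -0.003, -1.0]]
wrist_force: [-0.7, 0.9, 6.4]
gripper_width: 0.726
grasp_force: 32.3
```

Run:
```python
from h import *
s=arm.sense(); print(s["time"],s["wrist_force"],meas(),usv(meas()[0]),s["gripper_width"]*85,s["grasp_force"])
P=[pose(*q,0,"-N") for q in((-.0297,.4666,.2),(-.0025,.15,.2),(-.0025,.0565,.15))]; rows(getcmd(),P,-1)
```

```text
25.85 [-0.7009  0.8918  6.3688] (array([ 0.4962, -0.1871,  0.097 ]), array([[ 0.0526, -0.9986,  0.0027],
       [-0.9986, -0.0526, -0.0021],
       [ 0.0022, -0.0026, -1.    ]])) [-0.0285  0.4678  0.047 ] 61.67667785004146 32.25148955360055
[-1, 0.0, -0.0, -0.155, 0.0, 0.0, 0.0]
[-1, -0.3166, -0.0272, -0.155, 0.0, 0.0, 0.0]
[-1, -0.4101, -0.0272, -0.105, 0.0, 0.0, 0.0]
```

>>> {"op": "step_arm", "data": {"plan": [[-1,0,0,-0.02,0,0,0],[-1,0,0,-0.06,0,0,0],[-1,-0.04,-0.003,-0.08,0,0,0],[-1,-0.08,-0.006,-0.08,0,0,0],[-1,-0.12,-0.009,-0.08,0,0,0],[-1,-0.16,-0.012,-0.08,0,0,0],[-1,-0.2,-0.015,-0.08,0,0,0],[-1,-0.24,-0.018,-0.08,0,0,0],[-1,-0.28,-0.021,-0.08,0,0,0],[-1,-0.32,-0.024,-0.08,0,0,0],[-1,-0.36,-0.0272,-0.08,0,0,0],[-1,-0.395,-0.0272,-0.08,0,0,0],[-1,-0.4101,-0.0272,-0.07,0,0,0],[-1,-0.4101,-0.0272,-0.06,0,0,0],[-1,-0.4101,-0.0272,-0.06,0,0,0]]}}

```text
time: 27.35
position: [0.5001, 0.2237, 0.1534]
eef_rot: [[0.053, -0.999, -0.003], [-0.999, -0.053, -0.002], [0.002, 0.003, -1.0]]
wrist_force: [-1.4, 0.0, -1.9]
gripper_width: 0.725
grasp_force: 33.7
```

Run:
```python
from h import *
s=arm.sense(); print(s["time"],s["wrist_force"],s["moment"],usv(meas()[0]),s["gripper_width"]*85,s["grasp_force"])
b,K,T=cam("side")
# expected cup outline for axis at TCP; silhouette check on rows in the side view
p=meas()[0]; foot=p[2]-.047; ax=[p[0],p[1]]
g=cv2.cvtColor(b,cv2.COLOR_RGB2GRAY)
view=p-T[:3,3]; view[2]=0; view/=np.linalg.norm(view); side=np.array([-view[1],view[0],0])
for z in(.025,.035):
  q=np.array([*ax,foot+z]); l,r=px(K,T,q+.031*side),px(K,T,q-.031*side); print(l,r); v=int(round((l[1]+r[1])/2)); m=int(min(l[0],r[0])); print(m-8,g[v,m-8:m+38].tolist())
```

```text
27.35 [-1.372   0.0022 -1.9395] [-0.0462 -0.0003 -0.0019] [-0.0029  0.0577  0.1034] 61.61080205532451 33.662176695652306
[170.5748 237.1079] [196.6675 233.0594]
162 [127, 128, 127, 128, 127, 128, 128, 128, 129, 89, 76, 80, 83, 83, 84, 84, 84, 84, 84, 85, 84, 83, 82, 82, 82, 80, 79, 78, 77, 67, 65, 64, 65, 63, 58, 104, 126, 129, 128, 128, 128, 128, 127, 127, 128, 127]
[170.0669 234.0208] [196.3342 229.9884]
162 [127, 127, 127, 127, 127, 128, 127, 131, 106, 83, 80, 82, 84, 83, 85, 84, 84, 85, 84, 85, 83, 83, 82, 83, 81, 80, 80, 54, 56, 58, 47, 32, 24, 33, 58, 121, 130, 129, 127, 128, 128, 127, 129, 127, 129, 129]
```

The cup silhouette matches the TCP axis to under a pixel. I lower it slowly into the dish.

>>> {"op": "step_arm", "data": {"plan": [[-1,-0.001,0,0.015,0,0,0],[-1,-0.001,0,0.03,0,0,0],[-1,-0.001,0,0.038,0,0,0],[-1,-0.001,0,0.043,0,0,0],[-1,-0.001,0,0.045,0,0,0],[-1,-0.001,0,0.047,0,0,0],[-1,-0.001,0,0.048,0,0,0],[-1,-0.001,0,0.048,0,0,0]]}}

```text
time: 28.2
position: [0.501, 0.2253, 0.1071]
eef_rot: [[0.053, -0.999, 0.0], [-0.999, -0.053, -0.001], [0.001, -0.0, -1.0]]
wrist_force: [0.3, 0.3, -1.7]
gripper_width: 0.726
grasp_force: 33.7
```

Run:
```python
from h import *
s=arm.sense(); print(s["time"],s["wrist_force"],s["moment"],usv(meas()[0]),s["grasp_force"])
```

```text
28.2 [ 0.2903  0.255  -1.6753] [ 0.0271 -0.0116  0.0118] [-0.002   0.0562  0.0571] 33.677006335929036
```

>>> {"op": "step_arm", "data": {"plan": [[-1,0,0,0.001,0,0,0],[-1,0,0,0.002,0,0,0],[-1,0,0,0.003,0,0,0],[-1,0,0,0.0035,0,0,0],[-1,0,0,0.0035,0,0,0]]}}

```text
time: 28.7
position: [0.501, 0.2255, 0.1041]
eef_rot: [[0.053, -0.999, 0.001], [-0.999, -0.053, -0.0], [0.0, -0.001, -1.0]]
wrist_force: [-1.9, -0.1, 5.9]
gripper_width: 0.728
grasp_force: 34.2
```

Run:
```python
from h import *
s=arm.sense(); print(s["time"],s["wrist_force"],s["moment"],usv(meas()[0]),s["grasp_force"])
```

```text
28.7 [-1.8835 -0.1116  5.884 ] [0.0498 0.4689 0.0095] [-0.002   0.056   0.0541] 34.16581840720028
```

The cup touches at foot height 7.1 mm, which is the fully seated height. I release and withdraw.

>>> {"op": "step_arm", "data": {"plan": [[0.5,0,0,0,0,0,0],[0.65,0,0,0,0,0,0],[1,0,0,0,0,0,0],[1,0,0,0,0,0,0],[1,0,0,-0.02,0,0,0],[1,0,0,-0.06,0,0,0],[1,0,0,-0.1,0,0,0],[1,0.05,0,-0.13,0,0,0],[1,0.1,0,-0.13,0,0,0],[1,0.15,0,-0.13,0,0,0],[1,0.2,0,-0.13,0,0,0],[1,0.25,0,-0.13,0,0,0],[1,0.3,0,-0.13,0,0,0],[1,0.35,0,-0.13,0,0,0],[1,0.35,0,-0.13,0,0,0]]}}

```text
time: 30.2
position: [0.5193, -0.1289, 0.2331]
eef_rot: [[0.048, -0.999, -0.001], [-0.999, -0.048, -0.002], [0.002, 0.001, -1.0]]
wrist_force: [0.2, 0.9, 0.1]
gripper_width: 1.002
grasp_force: 0.0
```

Run:
```python
from h import *
s=arm.sense(); print(s["time"],s["wrist_force"],usv(meas()[0]))
a,K,T=cam("top"); b,K2,T2=cam("side"); g=cv2.cvtColor(a,cv2.COLOR_RGB2GRAY)
x0,y0,x1,y1=150,165,195,212
t=cv2.resize(g[y0:y1,x0:x1],None,fx=4,fy=4,interpolation=cv2.INTER_CUBIC)
h=cv2.HoughCircles(t,cv2.HOUGH_GRADIENT,1,300,param1=60,param2=10,minRadius=34,maxRadius=48)
x,y,r=h[0,0]; o=onz(K,T,(x0+(x+.5)/4-.5,y0+(y+.5)/4-.5),.147); print("rim top-view",o,usv(o),"r px",r/4)
gb=cv2.cvtColor(b,cv2.COLOR_RGB2GRAY); p=w(-.002,.056,.007)
view=p-T2[:3,3]; view[2]=0; view/=np.linalg.norm(view); sd=np.array([-view[1],view[0],0])
for z in(.03,.05,.075):
  l,r=px(K2,T2,p+.031*sd+z*Z),px(K2,T2,p-.031*sd+z*Z); v=int(round((l[1]+r[1])/2)); m=int(l[0]); print(l,r,m-6,gb[v,m-6:m+36].tolist())
q=px(K2,T2,p+.09*Z+.031*np.array([0,1,0])); print("rim far",q, gb[int(q[1])-8:int(q[1])+6,int(q[0])].tolist())
```

```text
30.2 [0.1931 0.8803 0.1097] [-0.0024  0.4109  0.1831]
rim top-view [0.5004 0.2259 0.147 ] [-0.0025  0.0555  0.097 ] r px 10.75
[172.0359 251.0238] [197.4044 246.8528] 166 [118, 120, 121, 122, 113, 108, 94, 78, 78, 78, 79, 80, 82, 82, 79, 81, 81, 80, 80, 80, 79, 78, 77, 79, 77, 76, 76, 74, 72, 70, 68, 67, 71, 74, 69, 127, 138, 139, 142, 141, 140, 138]
[171.0601 245.1569] [196.761  241.0125] 165 [124, 125, 124, 125, 125, 127, 104, 80, 76, 80, 81, 81, 80, 81, 81, 82, 81, 80, 78, 81, 80, 79, 79, 79, 79, 77, 77, 74, 73, 71, 69, 65, 93, 125, 131, 131, 133, 134, 136, 135, 131, 125]
[169.8048 237.6096] [195.9336 233.5023] 163 [125, 125, 125, 124, 124, 124, 124, 119, 167, 134, 77, 69, 72, 74, 77, 79, 78, 79, 81, 81, 82, 82, 82, 83, 82, 80, 77, 113, 167, 148, 103, 71, 64, 89, 121, 126, 124, 125, 124, 124, 125, 125]
rim far [172.9219 238.294 ] [77, 63, 63, 64, 62, 76, 134, 173, 113, 75, 75, 76, 78, 80]
```

The cup is upright, centred and seated: its rim at (-0.0025, 0.0555) matches the dish centre, and the outline matches in both views. Time is 30 s. I hand in.

```bash
python3 -c "
from station import arm
print(arm.close_job())"
```

```text
the job is handed in; nothing more can be done
None
```

The job is handed in at about 30 s: the concrete stand was turned over against the splashback and lowered dish up onto the glass, still touching the splashback, and the cup stands upright, centred and fully seated in its dish (I saw no toiletry moved, though I didn't recheck them at the end).

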